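# Find the canister lid that rocks and press it home

### The job

One of the four canister lids on the teak shelf has not been pressed on properly. Press down on the rim of the lids with a fingertip, midway between the two tabs, until you find the one that rocks and tips over, then press that lid in the middle until it is fully home and level. Never bear on a lid with more than about 30 N (3 kg), do not lift any lid or canister, and leave the canisters and the other things on the shelf standing where they are.

Things in the scene. Friction and masses are not known exactly. Their poses are not given: they have to be found in the camera images.
- plank: teak plank shelf, 305 x 1060 mm, standing 60 mm high on steel brackets on the worktop, fixed. Origin at worktop level under its centre; x across the plank (away from the robot), y along it, z up; its top is at z = 0.060. A blue plastic clamp (26 mm wide) is fixed to its near edge near the +y end, and rises 8 mm above the top.
- canister_a: one of four identical round see-through canisters (96 mm diameter, 0.5 to 1 kg) of detergent tablets, in a row on the plank, loose. Origin at the centre of its foot, z up. Its lid when home: level, lid origin at z = 0.100; pressed, it gives evenly on a soft gasket, 1 mm per 6 N. Lid not home: origin at z = 0.105, caught under its two tabs (see the lid).
- lid_a: green-blue rigid press-on lid, 104 mm disc; two 20 mm wide tabs on its y axis reach 62 mm from the centre. Origin at its centre, 12 mm below the flat top. If not home it see-saws about its y axis, up to 0.11 rad, at 2 N on the rim at +x or -x (42 mm out), stays as tipped, and no force there seats it; 10 N at the centre (more if off-centre) slides it 5 mm down, home for good.
- canister_b: one of four identical round see-through canisters (96 mm diameter, 0.5 to 1 kg) of detergent tablets, in a row on the plank, loose. Origin at the centre of its foot, z up. Its lid when home: level, lid origin at z = 0.100; pressed, it gives evenly on a soft gasket, 1 mm per 6 N. Lid not home: origin at z = 0.105, caught under its two tabs (see the lid).
- lid_b: green-blue rigid press-on lid, 104 mm disc; two 20 mm wide tabs on its y axis reach 62 mm from the centre. Origin at its centre, 12 mm below the flat top. If not home it see-saws about its y axis, up to 0.11 rad, at 2 N on the rim at +x or -x (42 mm out), stays as tipped, and no force there seats it; 10 N at the centre (more if off-centre) slides it 5 mm down, home for good.
- canister_c: one of four identical round see-through canisters (96 mm diameter, 0.5 to 1 kg) of detergent tablets, in a row on the plank, loose. Origin at the centre of its foot, z up. Its lid when home: level, lid origin at z = 0.100; pressed, it gives evenly on a soft gasket, 1 mm per 6 N. Lid not home: origin at z = 0.105, caught under its two tabs (see the lid).
- lid_c: green-blue rigid press-on lid, 104 mm disc; two 20 mm wide tabs on its y axis reach 62 mm from the centre. Origin at its centre, 12 mm below the flat top. If not home it see-saws about its y axis, up to 0.11 rad, at 2 N on the rim at +x or -x (42 mm out), stays as tipped, and no force there seats it; 10 N at the centre (more if off-centre) slides it 5 mm down, home for good.
- canister_d: one of four identical round see-through canisters (96 mm diameter, 0.5 to 1 kg) of detergent tablets, in a row on the plank, loose. Origin at the centre of its foot, z up. Its lid when home: level, lid origin at z = 0.100; pressed, it gives evenly on a soft gasket, 1 mm per 6 N. Lid not home: origin at z = 0.105, caught under its two tabs (see the lid).
- lid_d: green-blue rigid press-on lid, 104 mm disc; two 20 mm wide tabs on its y axis reach 62 mm from the centre. Origin at its centre, 12 mm below the flat top. If not home it see-saws about its y axis, up to 0.11 rad, at 2 N on the rim at +x or -x (42 mm out), stays as tipped, and no force there seats it; 10 N at the centre (more if off-centre) slides it 5 mm down, home for good.
- bottle: bystander: closed yellow detergent bottle, 58 x 82 mm, 151 mm high with its blue cap, loose; origin at the centre of its foot
- lint_base: bystander: pink silicone lint roller base, a 68 mm round foot with a 28 mm stem, 62 mm high, loose; origin at the centre of its foot
- door_stop: bystander: chrome door stopper, 55 mm diameter, 34 mm high, loose; origin at the centre of its foot
- peg_box: bystander: translucent box of spare pegs with two shut blue latches, 144 x 116 mm, 70 mm high, loose; origin at the centre of its foot

How it is judged (in metres and radians):
On the way:
1. the lid that is not home has been tipped by a press on its rim (more than 0.07 rad to its canister) (((angle between the z axis of lid_a and the z axis of canister_a, either way round above 0.07 rad and contact force between lid_a and the fingers above 0.3 N) or (angle between the z axis of lid_b and the z axis of canister_b, either way round above 0.07 rad and contact force between lid_b and the fingers above 0.3 N) or (angle between the z axis of lid_c and the z axis of canister_c, either way round above 0.07 rad and contact force between lid_c and the fingers above 0.3 N) or (angle between the z axis of lid_d and the z axis of canister_d, either way round above 0.07 rad and contact force between lid_d and the fingers above 0.3 N))), for 0.05 s.
At the end, for the whole second after the job is handed in: All four lids are fully home (within 1.8 mm of their seat) and level on their canisters (within 0.03 rad), and the canisters stand upright and at rest (z of lid_a in the frame of canister_a below 0.1018 m and angle between the z axis of lid_a and the z axis of canister_a, either way round below 0.03 rad and angle between each of canister_a, canister_b, canister_c, canister_d's own z axis and vertical below 0.05 rad and linear speed of each of canister_a, canister_b, canister_c, canister_d below 0.02 m/s and z of lid_b in the frame of canister_b below 0.1018 m and angle between the z axis of lid_b and the z axis of canister_b, either way round below 0.03 rad and z of lid_c in the frame of canister_c below 0.1018 m and angle between the z axis of lid_c and the z axis of canister_c, either way round below 0.03 rad and z of lid_d in the frame of canister_d below 0.1018 m and angle between the z axis of lid_d and the z axis of canister_d, either way round below 0.03 rad); the robot touches nothing.
It fails at once if a lid is pressed with more than 30 N (contact force between any of lid_a, lid_b, lid_c, lid_d and the fingers above 30 N).
It fails at once if a lid is lifted off (more than 110 mm above its canister's foot, where the caught lid starts at 105 mm) (z of lid_a in the frame of canister_a above 0.11 m or z of lid_b in the frame of canister_b above 0.11 m or z of lid_c in the frame of canister_c above 0.11 m or z of lid_d in the frame of canister_d above 0.11 m).
It fails at once if a canister is lifted, or shifted more than 30 mm (distance of any of canister_a, canister_b, canister_c, canister_d from where it was at the start of the episode above 0.03 m).
It fails at once if a canister is tipped (angle between any of canister_a, canister_b, canister_c, canister_d's own z axis and vertical above 0.2 rad).
It fails at once if the bottle, lint roller base, door stopper or peg box is moved more than 20 mm or tipped (distance of any of bottle, lint_base, door_stop, peg_box from where it was at the start of the episode above 0.02 m or angle between any of bottle, lint_base, door_stop, peg_box's own z axis and vertical above 0.2 rad).
It also fails if it takes over 51 s, if anything falls off the work surface, if the arm or the gripper's body presses on something with over 40 N, if the wrist force passes 120 N, or if a joint passes its speed limit or range.

### The arm

A 7-joint arm with a two-finger parallel gripper is mounted at the origin on the work surface. World frame = base frame: x ahead of the robot, y to its left, z up, the work surface at z = 0. Lengths are in mm, angles in rad, forces in N, time in s.
With the tool pointing down it reaches from about 400 to 850 mm from the base axis. Payload 4.5 kg.
Tool frame: the origin (TCP) lies between the finger pads; the fingertips stand 19 mm ahead of it and the grasp point (between the pads) is the TCP; z points along the fingers, y is the direction in which the jaws open and shut (so a half turn about z gives the same grasp; the last joint's range is limited). The gripper opens to 88 mm and grips with 3 to 60 N. Pads are 18 mm wide; open, the fingers measure 123 mm over their backs; the gripper's body (75 mm by 187 mm) begins 45 mm behind the grasp point.
Start: joints at [-1.145, 0.689, -0.195, 1.565, 0.157, 0.902, -0.215], TCP at [238.641, 577.671, 235.743] pointing down, gripper open.
Joint ranges: [-3.01, 3.01], [-0.46, 2.08], [-1.47, 1.51], [0.13, 2.56], [-1, 4.14], [0.04, 2.09], [-2.66, 2.66]. Speed limits (rad/s): [2.57, 2.57, 3.14, 3.14, 3.14, 3.14, 3.14].

### API

Orientations are given as a unit quaternion [x, y, z, w].
In Python, from workcell import robot gives the robot as it stands.
- The arm moves only by the shell command python3 -m pendant 'ROWS' [FORCE]. ROWS is JSON, a list of rows, each an object of numbers: "tx", "ty", "tz": the shift along the tool's x, y, z in m; "spin": the turn about the tool's z in degrees; "claw": the finger opening in m, from 0 to 0.0881. A call has 1 to 10 rows; each row is the pose to reach, as a shift and turn from the pose commanded when the call began, along the tool's axes at that moment; what a row does not reach only later rows make up. A row lasts 1/8 s, in which the tool goes at most 62.5 mm and 10.7 degrees, less where a joint would pass 70% of its speed; a pose out of reach is approached as far as the arm can. A call with a gripper value outside its range is refused whole. The fingers move at their own pace and stop on an object; FORCE is the grip in N (left out, the last holds). Time passes only in rows, so rows that repeat a pose let the fingers close. It gives the time, the measured TCP pose, the force and the opening at its end, in the units of the state.
- robot.get_obs(): the state, without advancing time (a new reading comes with each control period).
- robot.read_camera(name): name is "side" or "top"; returns the picture (384x512x3 uint8, red, green, blue); there is no depth.
- robot.get_calibration(name): a dict with "camera_matrix" (3x3 intrinsics, pixels), "rvec" (rotation vector, rad) and "tvec" (3), from world to camera coordinates, as OpenCV has them. Camera axes: x right, y down, z forward; pixel columns grow to the right and rows downward; lengths in mm; the calibration is good to about 2 mm. A picture is of the moment at which its call begins. get_calibration takes no time and is no camera call.
- robot.finish_job(): hands the job in, once; it reports no verdict.
The state is a dict: "time_s": time; "joint_positions": joint angles; "qd": joint speeds; "effort": joint torques, N m; "tool_pos": TCP position; "orientation": TCP orientation; "wrist_force": force on the tool from outside, world axes, zero at the start; "moment": the same for the moment, N m; "finger_gap": finger opening in mm.
Only numpy, scipy, OpenCV 4.12 (cv2) and the standard library are available. Lean on these libraries where they do the work, as an engineer would, in place of code of your own. Each camera call takes 0.05 s, during which the arm holds its last target.

## Working session

There is one attempt and no reset: what is moved stays moved. The work goes in short steps, Python scripts to look and compute and a shell command to move; the robot and the scene stay as the last step left them, time stands still between calls to the robot, and variables do not carry over. Pictures are saved under pics/ and viewed, and the job is handed in when it is done.

```bash
mkdir -p pics; ls; python3 - <<'E'
from workcell import robot
import cv2
print(robot.get_obs())
for n in("side","top"):
    im=robot.read_camera(n); cv2.imwrite(f"pics/{n}0.png",im[:,:,::-1]); print(n,robot.get_calibration(n))
E
```

```text
pics
{'time_s': 0.0, 'joint_positions': array([-1.14518613,  0.68994483, -0.194501  ,  1.56635054,  0.15730131,
        0.90252443, -0.21513115]), 'qd': array([ 9.49852881e-05,  8.29825611e-04, -2.63266665e-04,  3.78995207e-04,
        8.20734707e-04,  7.46844152e-04,  3.55664676e-04]), 'effort': array([-7.54656685e-04, -5.27564442e+01, -1.26727480e+00, -1.53426254e+01,
       -5.26610459e-02,  6.49791284e-03,  1.65852175e-04]), 'tool_pos': array([238.47211073, 577.01583042, 234.93242825]), 'orientation': array([ 1.94632321e-01,  9.80875842e-01, -9.12128424e-04, -1.04140096e-04]), 'wrist_force': array([-0.26768807, -0.01523245,  0.68039565]), 'moment': array([ 0.00387719,  0.02863327, -0.05072479]), 'finger_gap': 88.10285679053877}
side {'camera_matrix': array([[486.67364375,   0.        , 254.84485211],
       [  0.        , 486.67364375, 192.01043791],
       [  0.        ,   0.        ,   1.        ]]), 'rvec': array([ 2.3757496 , -0.08939086,  0.02525637]), 'tvec': array([-602.48397856,  109.96634221, 1474.66084977])}
top {'camera_matrix': array([[355.31628323,   0.        , 262.28862751],
       [  0.        , 355.31628323, 194.32085356],
       [  0.        ,   0.        ,   1.        ]]), 'rvec': array([ 2.11196998, -2.17051056,  0.11459384]), 'tvec': array([ 38.14005761, 625.21006731, 878.74161971])}
```

View pics/side0.png

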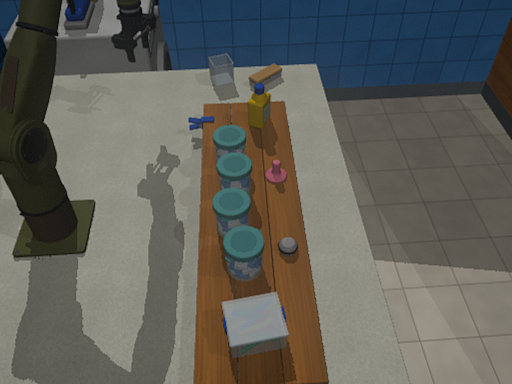

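View pics/top0.png

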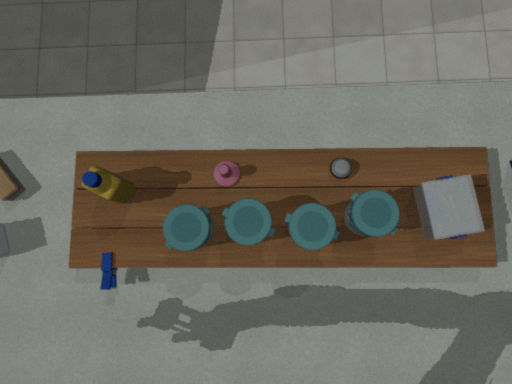

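The four lids in the top view are centred at about (187,228), (248,222), (312,226) and (375,213), each with two tabs turned differently. I'll measure centres and tab axes next.

```bash
cat > h.py <<'E'
import numpy as np,cv2
from workcell import robot
def proj(n,P):
    c=robot.get_calibration(n); return cv2.projectPoints(np.array(P,float).reshape(-1,3),c['rvec'],c['tvec'],c['camera_matrix'],None)[0].reshape(-1,2)
def ray(n,uv,z):
    c=robot.get_calibration(n);R=cv2.Rodrigues(c['rvec'])[0];C=-R.T@c['tvec']
    uv=np.array(uv,float).reshape(-1,2)
    d=np.c_[uv,np.ones(len(uv))]@np.linalg.inv(c['camera_matrix']).T@R
    return C+d*((z-C[2])/d[:,2])[:,None]
E
cat > meas.py <<'E'
import sys;from h import *
im=cv2.imread(sys.argv[1]); hsv=cv2.cvtColor(im,cv2.COLOR_BGR2HSV)
print(hsv[228,187],hsv[222,248])
m=cv2.inRange(hsv,(80,90,70),(97,255,255))
m=cv2.morphologyEx(m,cv2.MORPH_OPEN,np.ones((2,2)))
n,l,s,c=cv2.connectedComponentsWithStats(m)
out=cv2.resize(im[130:290,60:500],None,fx=1.8,fy=1.8,interpolation=cv2.INTER_CUBIC)
out2=cv2.resize(m[130:290,60:500],None,fx=1.8,fy=1.8)
cv2.imwrite(sys.argv[2],np.vstack([out,cv2.cvtColor(out2,cv2.COLOR_GRAY2BGR)]))
for i in range(1,n):
    if s[i,4]<500: continue
    b=(l==i).astype(np.uint8)
    ys,xs=np.nonzero(b)
    P=ray('top',np.c_[xs,ys],170)[:,:2]
    hull=cv2.convexHull(P.astype(np.float32)).reshape(-1,2)
    ctr=np.median(P,0)
    for _ in range(5):
        ctr=ctr*0+P[np.linalg.norm(P-ctr,axis=1)<53].mean(0)
    d=P-ctr;r=np.linalg.norm(d,axis=1);t=d[(r>55)&(r<66)]
    a=np.arctan2(t[:,1],t[:,0]);dbl=np.angle(np.exp(2j*a).sum())/2
    print(c[i].round(1),s[i,4],'ctr',ctr.round(1),'tab axis deg',np.degrees(dbl).round(1),len(t),'conc',abs(np.exp(2j*a).mean()).round(2))
E
python3 meas.py pics/top0.png pics/m0.png
```

```text
[ 92 109  91] [90 94 92]
[375.4 213.8] 1724 ctr [ 558.6 -229. ] tab axis deg 47.3 24 conc 0.99
[248.6 222.2] 1645 ctr [547.8  49.6] tab axis deg 63.6 18 conc 0.99
[312.8 226.9] 1668 ctr [533.7 -91. ] tab axis deg 67.4 19 conc 0.99
[186.8 228.4] 1613 ctr [538.2 186.5] tab axis deg -43.0 3 conc 0.99
```

View pics/m0.png

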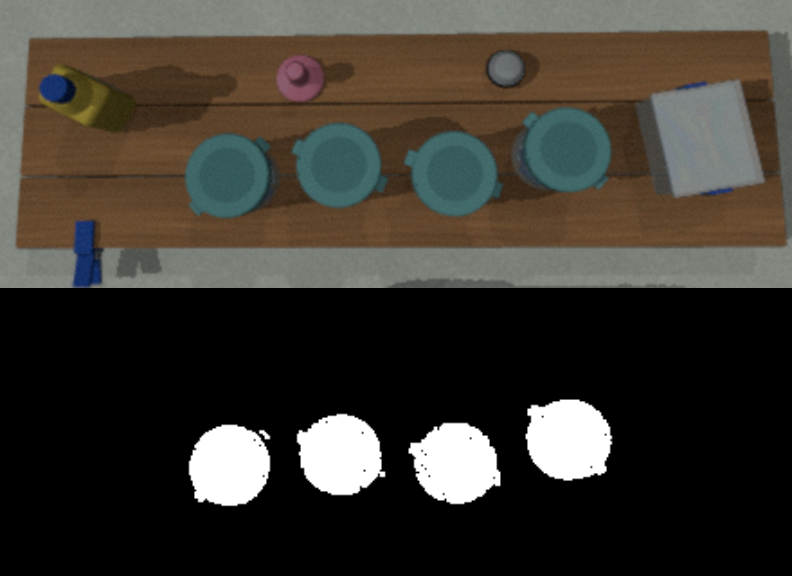

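```bash
cat >> h.py <<'E'
from scipy.spatial.transform import Rotation as Rr
L={1:((538.2,186.5),-44.5),2:((547.8,49.6),65.),3:((533.7,-91.),68.),4:((558.6,-229.),48.)}
def shift(i,rho,tipz,side=-1):
    o=robot.get_obs();R=Rr.from_quat(o['orientation']).as_matrix()
    (x,y),a=L[i];a=np.radians(a)
    p=np.array([-np.sin(a),np.cos(a)])*0
    n=np.array([np.sin(a),-np.cos(a)]); n=n if n[0]>0 else -n
    t=np.array([x,y])+side*rho*n
    T=np.array([*t,tipz+19])
    ya=np.degrees(np.arctan2(R[1,1],R[0,1]))
    sp=(ya-np.degrees(a)+90)%180-90
    print('target',T.round(1),'tool',o['tool_pos'].round(1),'shift m',((R.T@(T-o['tool_pos']))/1000).round(4),'spin',round(sp,1),'t',o['time_s'],'F',o['wrist_force'].round(1),'gap',o['finger_gap'])
E
python3 -c "
from h import *
for i in (1,2,3,4): shift(i,42,200)
print(ray('top',[100,182],200))"; which pendant; python3 -m pendant --help 2>&1 | head -20
```

```text
target [508.8 156.5 219. ] tool [238.5 577.1 235. ] shift m [-0.4104 -0.2855  0.0165] spin -67.9 t 0.1 F [ 0.7 -0.9  0.3] gap 87.92657983881782
target [509.7  67.3 219. ] tool [238.5 577.1 235. ] shift m [-0.4453 -0.3675  0.0166] spin 2.6 t 0.1 F [ 0.7 -0.9  0.3] gap 87.92657983881782
target [494.8 -75.3 219. ] tool [238.5 577.1 235. ] shift m [-0.486  -0.5051  0.0169] spin -0.4 t 0.1 F [ 0.7 -0.9  0.3] gap 87.92657983881782
target [ 527.4 -200.9  219. ] tool [238.5 577.1 235. ] shift m [-0.5641 -0.6087  0.017 ] spin 19.6 t 0.1 F [ 0.7 -0.9  0.3] gap 87.92657983881782
[[642.30838581 370.0534472  200.        ]]
invalid input: not JSON, or not a numberwhich: no pendant in (/usr/local/sbin:/usr/local/bin:/usr/sbin:/usr/bin:/sbin:/bin)
```

```bash
python3 -m pendant '[{"tx":-0.445,"ty":-0.367,"tz":0.0,"spin":2.6,"claw":0.0},{"tx":-0.445,"ty":-0.367,"tz":0.0,"spin":2.6,"claw":0.0},{"tx":-0.445,"ty":-0.367,"tz":0.0,"spin":2.6,"claw":0.0},{"tx":-0.445,"ty":-0.367,"tz":0.0,"spin":2.6,"claw":0.0},{"tx":-0.445,"ty":-0.367,"tz":0.0,"spin":2.6,"claw":0.0},{"tx":-0.445,"ty":-0.367,"tz":0.0,"spin":2.6,"claw":0.0},{"tx":-0.445,"ty":-0.367,"tz":0.0,"spin":2.6,"claw":0.0},{"tx":-0.445,"ty":-0.367,"tz":0.0,"spin":2.6,"claw":0.0},{"tx":-0.445,"ty":-0.367,"tz":0.0,"spin":2.6,"claw":0.0},{"tx":-0.445,"ty":-0.367,"tz":0.0,"spin":2.6,"claw":0.0}]' 10; python3 -c "
from h import *
shift(2,42,185)"
```

```text
time_s: 1.35
tool_pos: [511.2, 63.2, 235.2]
orientation: [0.221, 0.975, -0.001, 0.0]
wrist_force: [-0.9, 1.0, 0.0]
finger_gap: 0.4
target [509.7  67.3 204. ] tool [511.2  63.2 235.2] shift m [0.0031 0.0032 0.0312] spin -0.5 t 1.35 F [-0.9  1.   0. ] gap 0.43099742409017483
```

```bash
python3 -m pendant '[{"tz":0.030},{"tz":0.030},{"tz":0.030}]'; python3 -c "
from h import *
shift(2,42,180)
im=robot.read_camera('top');cv2.imwrite('pics/top1.png',cv2.resize(im[120:300,60:500,::-1],None,fx=1.8,fy=1.8))"
```

```text
target [509.7  67.3 199. ] tool [511.2  63.2 235.2] shift m [0.0031 0.0033 0.0362] spin -0.5 t 1.35 F [-0.9  1.   0. ] gap 0.43099742409017483$[0]: bad value
```

View pics/top1.png

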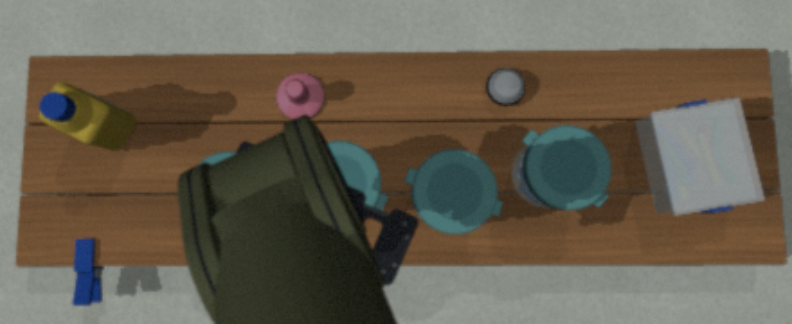

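The arm hides lid 2, and nothing on the shelf has moved. Each row has to carry all five keys.

```bash
python3 -m pendant '[{"tx":0.003,"ty":0.003,"tz":0.030,"spin":0,"claw":0},{"tx":0.003,"ty":0.003,"tz":0.030,"spin":0,"claw":0},{"tx":0.003,"ty":0.003,"tz":0.030,"spin":0,"claw":0}]'; python3 -c "
from h import *
shift(2,42,180)"
```

```text
time_s: 1.78
tool_pos: [508.2, 73.8, 206.2]
orientation: [0.216, 0.976, 0.0, -0.0]
wrist_force: [1.0, -1.1, -0.1]
finger_gap: 0.5
target [509.7  67.3 199. ] tool [508.2  73.8 206.2] shift m [-0.0042 -0.0052  0.0072] spin 0.1 t 1.775 F [ 1.  -1.1 -0.1] gap 0.4647050093859276
```

```bash
python3 -m pendant '[{"tx":-0.004,"ty":-0.005,"tz":0.004,"spin":0,"claw":0},{"tx":-0.004,"ty":-0.005,"tz":0.004,"spin":0,"claw":0},{"tx":-0.004,"ty":-0.005,"tz":0.007,"spin":0,"claw":0},{"tx":-0.004,"ty":-0.005,"tz":0.007,"spin":0,"claw":0}]'; python3 -c "
from h import *
shift(2,42,172)"
```

```text
time_s: 2.28
tool_pos: [509.7, 66.4, 198.6]
orientation: [0.217, 0.976, 0.0, -0.0]
wrist_force: [-0.6, 0.7, 0.3]
finger_gap: 0.6
target [509.7  67.3 191. ] tool [509.7  66.4 198.6] shift m [0.0004 0.0009 0.0076] spin -0.0 t 2.275 F [-0.6  0.7  0.3] gap 0.6104890911056444
```

Good position; tip at about 180. Descend in short steps while watching the force.

```bash
python3 -m pendant '[{"tx":0,"ty":0.001,"tz":0.003,"spin":0,"claw":0},{"tx":0,"ty":0.001,"tz":0.006,"spin":0,"claw":0},{"tx":0,"ty":0.001,"tz":0.006,"spin":0,"claw":0}]'; python3 -m pendant '[{"tx":0,"ty":0,"tz":0.001,"spin":0,"claw":0},{"tx":0,"ty":0,"tz":0.002,"spin":0,"claw":0},{"tx":0,"ty":0,"tz":0.002,"spin":0,"claw":0}]'
```

```text
time_s: 2.65
tool_pos: [510.1, 67.2, 192.4]
orientation: [0.217, 0.976, -0.0, -0.0]
wrist_force: [0.2, -0.8, -0.3]
finger_gap: 0.5
time_s: 3.02
tool_pos: [510.3, 67.2, 190.7]
orientation: [0.217, 0.976, 0.0, -0.0]
wrist_force: [0.0, 0.8, -0.0]
finger_gap: 0.7
```

```bash
python3 -m pendant '[{"tx":0,"ty":0,"tz":0.001,"spin":0,"claw":0},{"tx":0,"ty":0,"tz":0.001,"spin":0,"claw":0}]'; python3 -m pendant '[{"tx":0,"ty":0,"tz":0.001,"spin":0,"claw":0},{"tx":0,"ty":0,"tz":0.001,"spin":0,"claw":0}]'
```

```text
time_s: 3.28
tool_pos: [510.2, 67.2, 189.6]
orientation: [0.217, 0.976, 0.0, -0.0]
wrist_force: [-0.6, 0.6, 1.1]
finger_gap: 0.5
time_s: 3.52
tool_pos: [510.2, 67.2, 188.7]
orientation: [0.217, 0.976, 0.0, -0.0]
wrist_force: [-1.0, 0.4, 0.2]
finger_gap: 0.4
```

```bash
python3 -m pendant '[{"tx":0,"ty":0,"tz":0.001,"spin":0,"claw":0},{"tx":0,"ty":0,"tz":0.001,"spin":0,"claw":0}]'; python3 -c "
from h import *
im=robot.read_camera('side');cv2.imwrite('pics/side1.png',cv2.resize(im[90:290,150:330,::-1],None,fx=3,fy=3,interpolation=cv2.INTER_CUBIC))"
```

```text
time_s: 3.78
tool_pos: [510.2, 67.3, 187.6]
orientation: [0.217, 0.976, 0.0, -0.0]
wrist_force: [-0.1, 0.0, 0.1]
finger_gap: 0.4
```

View pics/side1.png

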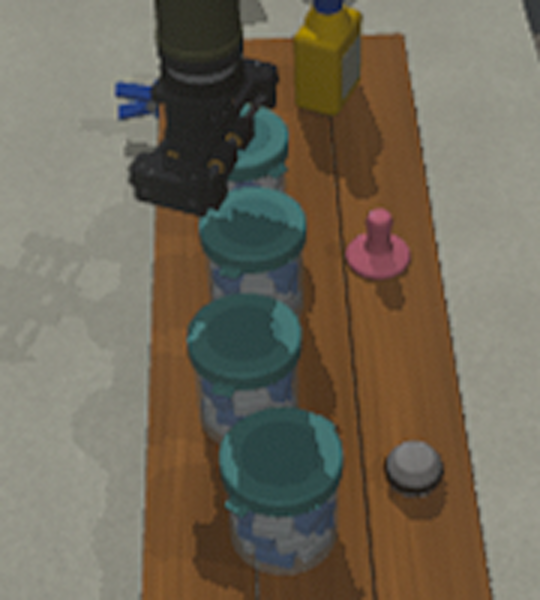

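```bash
python3 -c "
from h import *
P=[(*L[i][0],172) for i in (1,2,3,4)]+[(510.2,67.3,168.6),(510.2,67.3,233)]
print(((proj('side',P)-[150,90])*3).round())
print(((proj('top',P))).round())
"
```

```text
[[236. 137.]
 [251. 227.]
 [242. 335.]
 [278. 454.]
 [212. 219.]
 [208. 169.]]
[[187. 228.]
 [249. 222.]
 [313. 227.]
 [376. 214.]
 [241. 240.]
 [238. 239.]]
```

```bash
python3 -c "
from h import *
im=robot.read_camera('side');c=cv2.resize(im[130:200,190:265,::-1],None,fx=8,fy=8,interpolation=cv2.INTER_CUBIC)
c=cv2.convertScaleAbs(c,alpha=1.8,beta=10)
cv2.imwrite('pics/side2.png',c);print(robot.get_obs()['wrist_force'],robot.get_obs()['moment'])"
```

```text
[0.48700046 0.65813495 0.52881494] [-0.0025963   0.009831    0.02679236]
```

View pics/side2.png

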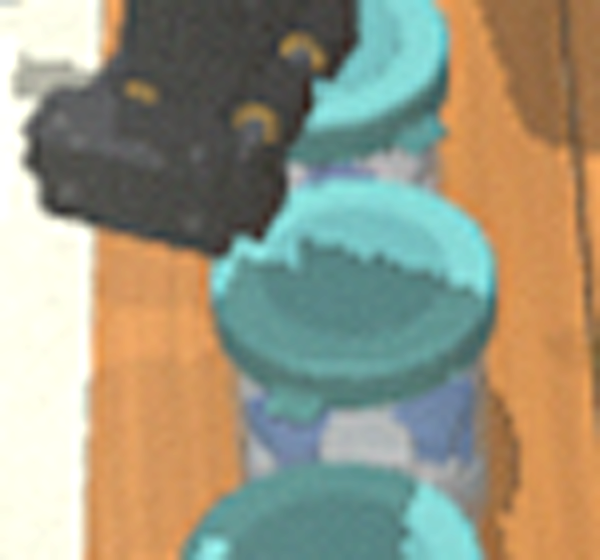

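```bash
python3 -m pendant '[{"tx":0,"ty":0,"tz":0.001,"spin":0,"claw":0},{"tx":0,"ty":0,"tz":0.001,"spin":0,"claw":0}]';python3 -m pendant '[{"tx":0,"ty":0,"tz":0.001,"spin":0,"claw":0},{"tx":0,"ty":0,"tz":0.001,"spin":0,"claw":0}]'
```

```text
time_s: 4.12
tool_pos: [510.2, 67.2, 186.6]
orientation: [0.217, 0.976, -0.0, -0.0]
wrist_force: [0.2, 0.8, 0.9]
finger_gap: 0.8
time_s: 4.38
tool_pos: [510.2, 67.2, 185.6]
orientation: [0.217, 0.976, 0.0, -0.0]
wrist_force: [-0.6, -0.7, -0.7]
finger_gap: 0.4
```

```bash
cat > zoom.py <<'E'
import sys;from h import *
n,out,x0,y0,w,h,s=sys.argv[1],sys.argv[2],*map(int,sys.argv[3:8])
im=robot.read_camera(n);c=cv2.resize(im[y0:y0+h,x0:x0+w,::-1],None,fx=s,fy=s,interpolation=cv2.INTER_CUBIC)
c=cv2.convertScaleAbs(c,alpha=2,beta=10)
o=robot.get_obs();R=Rr.from_quat(o['orientation']).as_matrix()
q=np.array([(a,b,z) for z in(19,-45) for a,b in((-9,-17),(9,-17),(9,17),(-9,17))],float)
uv=((proj(n,q@R.T+o['tool_pos'])-[x0,y0]+.5)*s).astype(int)
cv2.polylines(c,[uv[:4]],True,(0,0,255),1);cv2.polylines(c,[uv[4:]],True,(0,255,255),1)
cv2.imwrite(out,c);print(o['tool_pos'],o['wrist_force'],o['time_s'])
E
python3 zoom.py side pics/side3.png 185 110 75 70 8
```

```text
[510.25991514  67.23859648 185.67180803] [ 4.12865259e-01 -3.41417102e-04  1.11086731e-01] 4.425
```

View pics/side3.png

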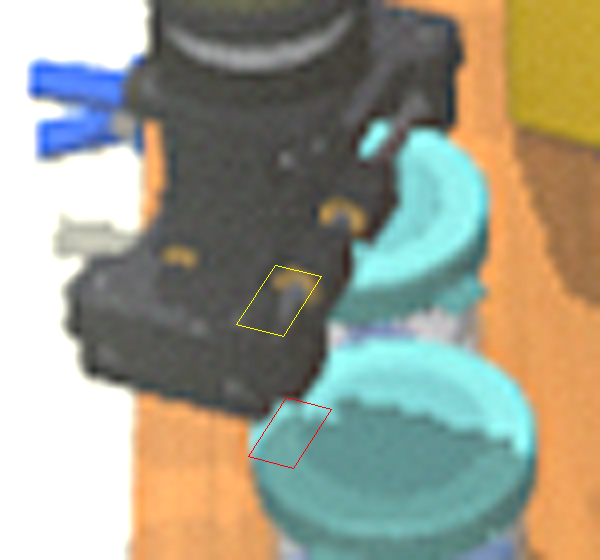

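```bash
sed -i 's/^cv2.imwrite(out/q=np.array([(a,b,-45) for a,b in((-37,-93),(37,-93),(37,93),(-37,93))],float);uv=((proj(n,q@R.T+o["tool_pos"])-[x0,y0]+.5)*s).astype(int);cv2.polylines(c,[uv],True,(0,255,0),1)\n&/' zoom.py
python3 zoom.py side pics/side4.png 165 80 100 100 6; python3 zoom.py top pics/top4.png 150 130 140 140 4
```

```text
[510.26639112  67.2376439  185.69665793] [-0.20235094 -0.15783034 -0.14588441] 4.475
[510.28160046  67.20033105 185.70075974] [ 0.07797952 -0.49460014 -0.40697096] 4.525
```

View pics/side4.png

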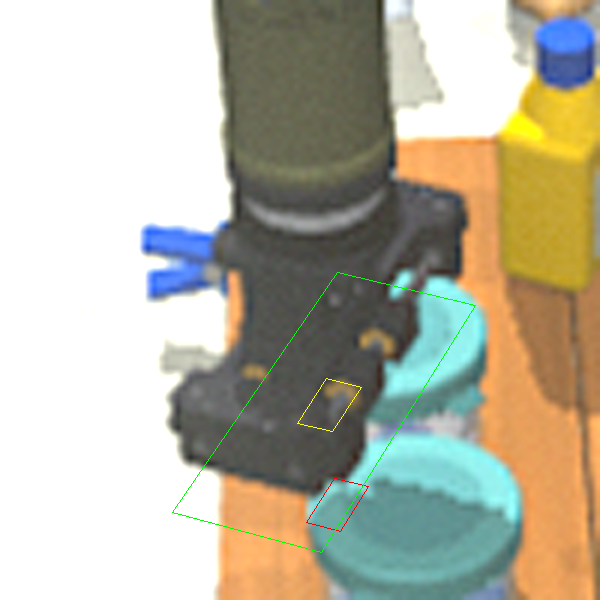

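View pics/top4.png

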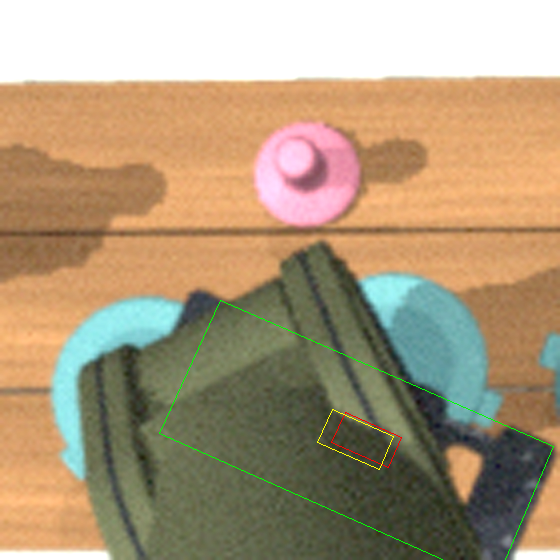

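```bash
python3 - <<'E'
from h import *
im=cv2.imread('pics/side0.png');x0,y0,s=95,0,7
c=cv2.resize(im[y0:y0+80,x0:x0+85],None,fx=s,fy=s,interpolation=cv2.INTER_CUBIC);c=cv2.convertScaleAbs(c,alpha=2,beta=10)
R=Rr.from_quat([.19463,.98088,-.0009,-.0001]).as_matrix();p=np.array([238.5,577.,234.9])
for z,col in((19,(0,0,255)),(-45,(0,255,0))):
    q=np.array([(a,b,z) for a,b in((-37,-93),(37,-93),(37,93),(-37,93))],float) if z<0 else np.array([(a,b,z) for a,b in((-9,-61),(9,-61),(9,61),(-9,61))],float)
    uv=((proj('side',q@R.T+p)-[x0,y0]+.5)*s).astype(int);cv2.polylines(c,[uv],True,col,1)
cv2.imwrite('pics/s0z.png',c)
E
```

```text
(no output)
```

View pics/s0z.png

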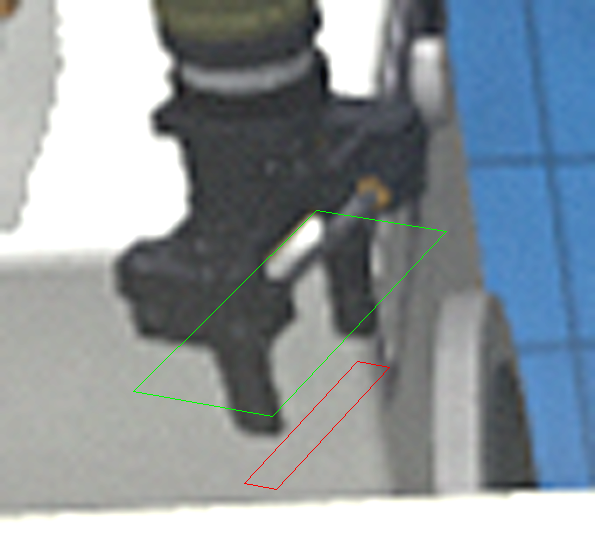

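The side view puts the fingertips about 20–30 mm higher than the TCP figure implies: the tips are near (132,61) in the first picture, and I had predicted about 6 px lower. The lids themselves agree between both cameras. I'll keep descending carefully until there is contact.

```bash
python3 -m pendant '[{"tx":0,"ty":0,"tz":0.001,"spin":0,"claw":0},{"tx":0,"ty":0,"tz":0.002,"spin":0,"claw":0}]'; python3 -m pendant '[{"tx":0,"ty":0,"tz":0.001,"spin":0,"claw":0},{"tx":0,"ty":0,"tz":0.002,"spin":0,"claw":0}]';python3 -m pendant '[{"tx":0,"ty":0,"tz":0.001,"spin":0,"claw":0},{"tx":0,"ty":0,"tz":0.001,"spin":0,"claw":0}]'
```

```text
time_s: 4.78
tool_pos: [510.3, 67.2, 183.6]
orientation: [0.217, 0.976, 0.0, 0.0]
wrist_force: [0.3, -1.4, -0.0]
finger_gap: 0.2
time_s: 5.03
tool_pos: [510.3, 67.2, 181.6]
orientation: [0.217, 0.976, 0.0, -0.0]
wrist_force: [0.4, 0.1, -0.1]
finger_gap: 0.2
time_s: 5.28
tool_pos: [510.2, 67.2, 180.6]
orientation: [0.217, 0.976, -0.0, -0.0]
wrist_force: [0.1, 0.8, 0.2]
finger_gap: 0.5
```

```bash
python3 zoom.py side pics/side5.png 190 110 75 70 8
```

```text
[510.27575677  67.2426546  180.69803044] [-0.6479993  -0.23033703  0.87623291] 5.325
```

View pics/side5.png

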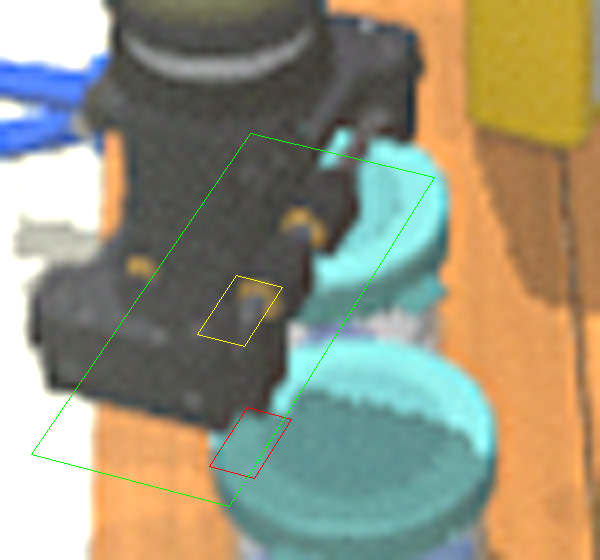

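```bash
python3 -m pendant '[{"tx":0,"ty":0,"tz":0.0015,"spin":0,"claw":0},{"tx":0,"ty":0,"tz":0.003,"spin":0,"claw":0}]'; python3 -m pendant '[{"tx":0,"ty":0,"tz":0.0015,"spin":0,"claw":0},{"tx":0,"ty":0,"tz":0.0015,"spin":0,"claw":0}]';python3 -m pendant '[{"tx":0,"ty":0,"tz":0.0015,"spin":0,"claw":0},{"tx":0,"ty":0,"tz":0.0015,"spin":0,"claw":0}]'
```

```text
time_s: 5.58
tool_pos: [510.3, 67.2, 177.6]
orientation: [0.217, 0.976, 0.0, 0.0]
wrist_force: [-1.2, -0.3, -0.5]
finger_gap: 0.6
time_s: 5.82
tool_pos: [510.2, 67.2, 176.0]
orientation: [0.217, 0.976, -0.0, -0.0]
wrist_force: [0.5, -0.3, -0.1]
finger_gap: 0.4
time_s: 6.08
tool_pos: [510.2, 67.2, 174.6]
orientation: [0.217, 0.976, -0.0, -0.0]
wrist_force: [0.1, -0.9, -0.1]
finger_gap: 0.7
```

```bash
python3 -m pendant '[{"tx":0,"ty":0,"tz":0.0015,"spin":0,"claw":0},{"tx":0,"ty":0,"tz":0.0015,"spin":0,"claw":0}]'; python3 -m pendant '[{"tx":0,"ty":0,"tz":0.0015,"spin":0,"claw":0},{"tx":0,"ty":0,"tz":0.0015,"spin":0,"claw":0}]';python3 -m pendant '[{"tx":0,"ty":0,"tz":0.0015,"spin":0,"claw":0},{"tx":0,"ty":0,"tz":0.0015,"spin":0,"claw":0}]'; python3 zoom.py side pics/side6.png 190 110 75 70 8
```

```text
time_s: 6.32
tool_pos: [510.0, 67.4, 173.2]
orientation: [0.217, 0.976, 0.0, -0.0]
wrist_force: [-1.8, 0.2, 1.7]
finger_gap: 0.7
time_s: 6.58
tool_pos: [510.0, 67.4, 171.6]
orientation: [0.217, 0.976, 0.0, -0.0]
wrist_force: [-1.5, -0.3, 1.7]
finger_gap: 0.9
time_s: 6.82
tool_pos: [510.1, 67.4, 170.2]
orientation: [0.217, 0.976, 0.0, -0.0]
wrist_force: [-2.7, 1.9, 3.7]
finger_gap: 0.5
[510.10436719  67.37852906 170.21872927] [-2.98774368  1.55926929  3.9330409 ] 6.875
```

View pics/side6.png

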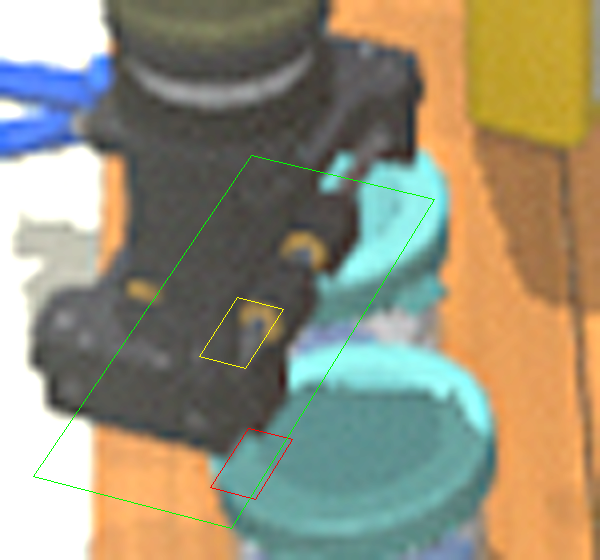

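```bash
python3 - <<'E'
from h import *
a=cv2.imread('pics/side0.png');im=robot.read_camera('side')[:,:,::-1].copy();cv2.imwrite('pics/side7.png',im)
f=lambda c:cv2.convertScaleAbs(cv2.resize(c[150:200,210:260],None,fx=8,fy=8,interpolation=cv2.INTER_CUBIC),alpha=2,beta=10)
cv2.imwrite('pics/cmp.png',np.hstack([f(a),f(im)]))
d=f(a),f(im)
E
```

```text
(no output)
```

View pics/cmp.png

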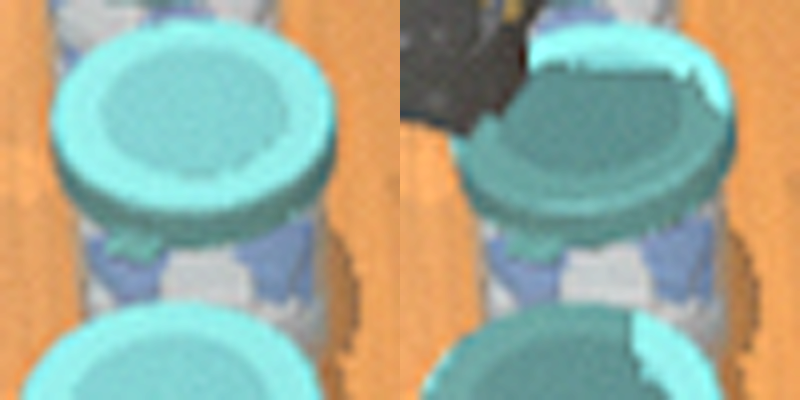

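Lid 2 clearly rocks. Its left (near) end dropped from row ~115 to ~145 in the zoomed crop while its right end rose, at only about 2–4 N. I'll press a bit more to reach the tipping stop.

```bash
python3 -m pendant '[{"tx":0,"ty":0,"tz":0.001,"spin":0,"claw":0},{"tx":0,"ty":0,"tz":0.001,"spin":0,"claw":0}]'
```

```text
time_s: 7.18
tool_pos: [510.1, 67.4, 169.4]
orientation: [0.217, 0.976, 0.0, -0.0]
wrist_force: [-2.7, 0.6, 6.9]
finger_gap: 0.9
```

```bash
python3 -m pendant '[{"tx":0,"ty":0,"tz":-0.010,"spin":0,"claw":0},{"tx":0,"ty":0,"tz":-0.020,"spin":0,"claw":0},{"tx":-0.02,"ty":0,"tz":-0.020,"spin":0,"claw":0},{"tx":-0.042,"ty":0,"tz":-0.020,"spin":0,"claw":0},{"tx":-0.042,"ty":0,"tz":-0.020,"spin":0,"claw":0},{"tx":-0.042,"ty":0,"tz":-0.020,"spin":0,"claw":0}]'; python3 -c "
from h import *
shift(2,0,160)"
```

```text
time_s: 7.92
tool_pos: [547.5, 49.8, 189.3]
orientation: [0.217, 0.976, 0.0, -0.0]
wrist_force: [-0.2, 0.3, 0.4]
finger_gap: -0.1
target [547.8  49.6 179. ] tool [547.5  49.8 189.3] shift m [-0.0003 -0.      0.0103] spin -0.0 t 7.925 F [-0.2  0.3  0.4] gap -0.08511703044630217
```

```bash
python3 zoom.py side pics/side8.png 190 110 75 70 8
```

```text
[547.3836063   49.95777752 189.29377135] [-0.54199732 -0.53605691 -1.11123581] 7.975
```

View pics/side8.png

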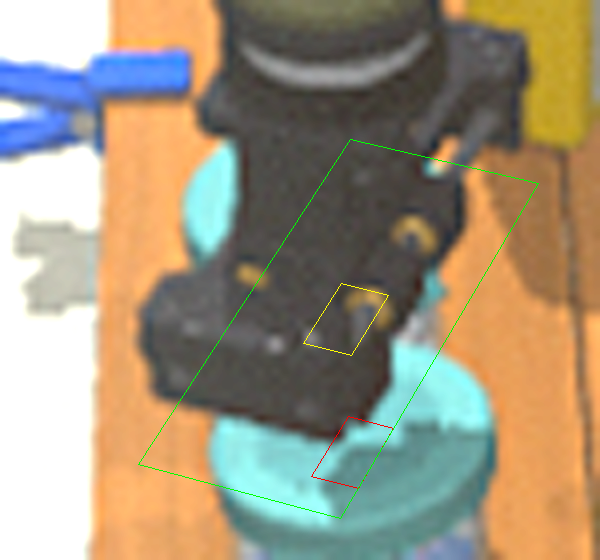

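```bash
python3 -m pendant '[{"tx":0,"ty":0,"tz":0.006,"spin":0,"claw":0},{"tx":0,"ty":0,"tz":0.012,"spin":0,"claw":0},{"tx":0,"ty":0,"tz":0.012,"spin":0,"claw":0}]'; python3 -m pendant '[{"tx":0,"ty":0,"tz":0.001,"spin":0,"claw":0},{"tx":0,"ty":0,"tz":0.002,"spin":0,"claw":0}]'; python3 -m pendant '[{"tx":0,"ty":0,"tz":0.001,"spin":0,"claw":0},{"tx":0,"ty":0,"tz":0.001,"spin":0,"claw":0}]'; python3 -m pendant '[{"tx":0,"ty":0,"tz":0.001,"spin":0,"claw":0},{"tx":0,"ty":0,"tz":0.001,"spin":0,"claw":0}]'
```

```text
time_s: 8.35
tool_pos: [547.7, 49.5, 176.5]
orientation: [0.217, 0.976, -0.0, -0.001]
wrist_force: [0.1, -0.6, 0.5]
finger_gap: 0.6
time_s: 8.6
tool_pos: [548.5, 49.5, 175.3]
orientation: [0.217, 0.976, 0.0, 0.0]
wrist_force: [-1.2, 0.3, 2.0]
finger_gap: 0.3
time_s: 8.85
tool_pos: [548.8, 49.4, 174.6]
orientation: [0.217, 0.976, 0.0, 0.001]
wrist_force: [-0.1, -0.3, 5.3]
finger_gap: 0.1
time_s: 9.1
tool_pos: [549.3, 49.1, 173.8]
orientation: [0.217, 0.976, 0.0, 0.001]
wrist_force: [1.0, -0.4, 5.0]
finger_gap: 0.4
```

```bash
python3 -m pendant '[{"tx":0,"ty":0,"tz":0.001,"spin":0,"claw":0},{"tx":0,"ty":0,"tz":0.001,"spin":0,"claw":0}]'; python3 -m pendant '[{"tx":0,"ty":0,"tz":0.001,"spin":0,"claw":0},{"tx":0,"ty":0,"tz":0.001,"spin":0,"claw":0}]'
```

```text
time_s: 9.35
tool_pos: [549.7, 49.0, 173.1]
orientation: [0.217, 0.976, 0.0, 0.001]
wrist_force: [0.8, -1.9, 7.6]
finger_gap: 0.1
time_s: 9.6
tool_pos: [549.7, 49.0, 172.3]
orientation: [0.217, 0.976, 0.0, 0.002]
wrist_force: [1.4, -2.0, 9.0]
finger_gap: 0.6
```

```bash
python3 -m pendant '[{"tx":0,"ty":0,"tz":0.001,"spin":0,"claw":0},{"tx":0,"ty":0,"tz":0.001,"spin":0,"claw":0}]'
```

```text
time_s: 9.85
tool_pos: [549.7, 49.0, 171.3]
orientation: [0.217, 0.976, 0.0, 0.002]
wrist_force: [-0.5, -1.7, 9.0]
finger_gap: 0.5
```

Sliding down at about 9 N, as expected. Continue.

```bash
python3 -m pendant '[{"tx":0,"ty":0,"tz":0.001,"spin":0,"claw":0},{"tx":0,"ty":0,"tz":0.001,"spin":0,"claw":0}]'; python3 -m pendant '[{"tx":0,"ty":0,"tz":0.001,"spin":0,"claw":0},{"tx":0,"ty":0,"tz":0.001,"spin":0,"claw":0}]'
```

```text
time_s: 10.1
tool_pos: [549.7, 48.9, 170.3]
orientation: [0.217, 0.976, 0.0, 0.002]
wrist_force: [0.4, -1.3, 9.4]
finger_gap: 0.5
time_s: 10.35
tool_pos: [549.7, 49.0, 169.3]
orientation: [0.217, 0.976, 0.0, 0.002]
wrist_force: [0.7, -1.5, 10.4]
finger_gap: 0.3
```

```bash
python3 -m pendant '[{"tx":0,"ty":0,"tz":0.001,"spin":0,"claw":0},{"tx":0,"ty":0,"tz":0.001,"spin":0,"claw":0}]'
```

```text
time_s: 10.6
tool_pos: [549.7, 49.0, 168.3]
orientation: [0.217, 0.976, 0.0, 0.002]
wrist_force: [-0.3, -1.1, 9.5]
finger_gap: 0.5
```

```bash
python3 -m pendant '[{"tx":0,"ty":0,"tz":0.001,"spin":0,"claw":0},{"tx":0,"ty":0,"tz":0.001,"spin":0,"claw":0}]'
```

```text
time_s: 10.85
tool_pos: [549.7, 48.9, 167.5]
orientation: [0.217, 0.976, 0.0, 0.002]
wrist_force: [-0.0, -2.5, 11.4]
finger_gap: 0.7
```

```bash
python3 -m pendant '[{"tx":0,"ty":0,"tz":0.001,"spin":0,"claw":0},{"tx":0,"ty":0,"tz":0.001,"spin":0,"claw":0}]'
```

```text
time_s: 11.1
tool_pos: [549.7, 48.9, 166.9]
orientation: [0.217, 0.976, 0.0, 0.002]
wrist_force: [-1.1, -2.3, 15.1]
finger_gap: 0.5
```

```bash
python3 -m pendant '[{"tx":0,"ty":0,"tz":0.0007,"spin":0,"claw":0},{"tx":0,"ty":0,"tz":0.0007,"spin":0,"claw":0}]'
```

```text
time_s: 11.35
tool_pos: [549.8, 48.9, 166.5]
orientation: [0.217, 0.976, 0.0, 0.002]
wrist_force: [-1.4, -1.9, 16.9]
finger_gap: 0.5
```

```bash
python3 -m pendant '[{"tx":0,"ty":0,"tz":0.0007,"spin":0,"claw":0},{"tx":0,"ty":0,"tz":0.0007,"spin":0,"claw":0}]'
```

```text
time_s: 11.6
tool_pos: [549.8, 48.9, 166.0]
orientation: [0.217, 0.976, 0.0, 0.002]
wrist_force: [-2.1, -2.0, 19.5]
finger_gap: 0.6
```

Force now rises about 6 N/mm, so it is on the gasket and home. I'll withdraw and check.

```bash
python3 -m pendant '[{"tx":0,"ty":0,"tz":-0.02,"spin":0,"claw":0},{"tx":0,"ty":0,"tz":-0.07,"spin":0,"claw":0},{"tx":0.05,"ty":0,"tz":-0.09,"spin":0,"claw":0},{"tx":0.1,"ty":0.05,"tz":-0.09,"spin":0,"claw":0},{"tx":0.14,"ty":0.1,"tz":-0.09,"spin":0,"claw":0},{"tx":0.18,"ty":0.15,"tz":-0.09,"spin":0,"claw":0},{"tx":0.22,"ty":0.2,"tz":-0.09,"spin":0,"claw":0},{"tx":0.22,"ty":0.25,"tz":-0.09,"spin":0,"claw":0},{"tx":0.22,"ty":0.30,"tz":-0.09,"spin":0,"claw":0},{"tx":0.22,"ty":0.30,"tz":-0.09,"spin":0,"claw":0}]'; python3 - <<'E'
from h import *
im=robot.read_camera('side')[:,:,::-1].copy();cv2.imwrite('pics/side9.png',im);t=robot.read_camera('top')[:,:,::-1].copy();cv2.imwrite('pics/top9.png',t)
a=cv2.imread('pics/side0.png')
f=lambda c:cv2.convertScaleAbs(cv2.resize(c[120:290,210:280],None,fx=3.5,fy=3.5,interpolation=cv2.INTER_CUBIC),alpha=2,beta=10)
cv2.imwrite('pics/cmp2.png',np.hstack([f(a),f(im)]))
E
python3 meas.py pics/top9.png pics/m9.png
```

```text
time_s: 12.85
tool_pos: [475.6, 418.3, 252.7]
orientation: [0.215, 0.977, 0.001, -0.001]
wrist_force: [-0.3, -1.3, 0.6]
finger_gap: 0.4
[ 93 106  87] [ 90 108  66]
[376.3 211.9] 1491 ctr [ 562.8 -231.1] tab axis deg 47.7 21 conc 0.96
[248.7 220.5] 935 ctr [555.4  51.3] tab axis deg 34.8 36 conc 0.6
[313.7 227.1] 783 ctr [533.4 -92.4] tab axis deg 0.0 0 conc nan
[186.6 225.5] 1137 ctr [546.7 187.2] tab axis deg 2.8 14 conc 0.75meas.py:21: RuntimeWarning: Mean of empty slice.
  print(c[i].round(1),s[i,4],'ctr',ctr.round(1),'tab axis deg',np.degrees(dbl).round(1),len(t),'conc',abs(np.exp(2j*a).mean()).round(2))
  ret = ret.dtype.type(ret / rcount)
```

View pics/cmp2.png

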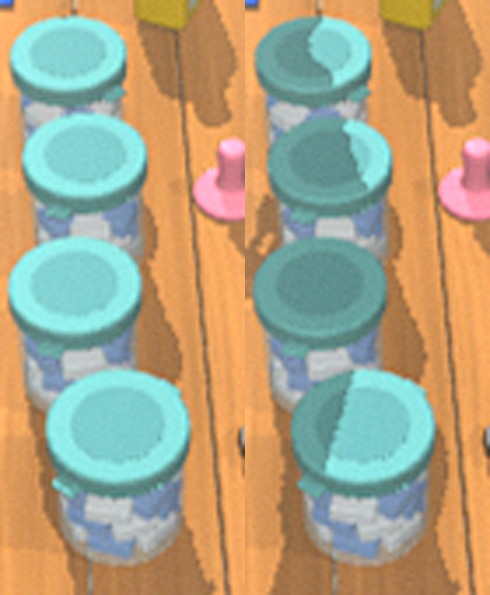

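View pics/side9.png

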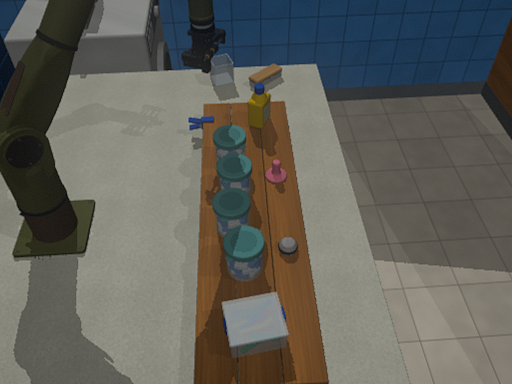

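View pics/m9.png

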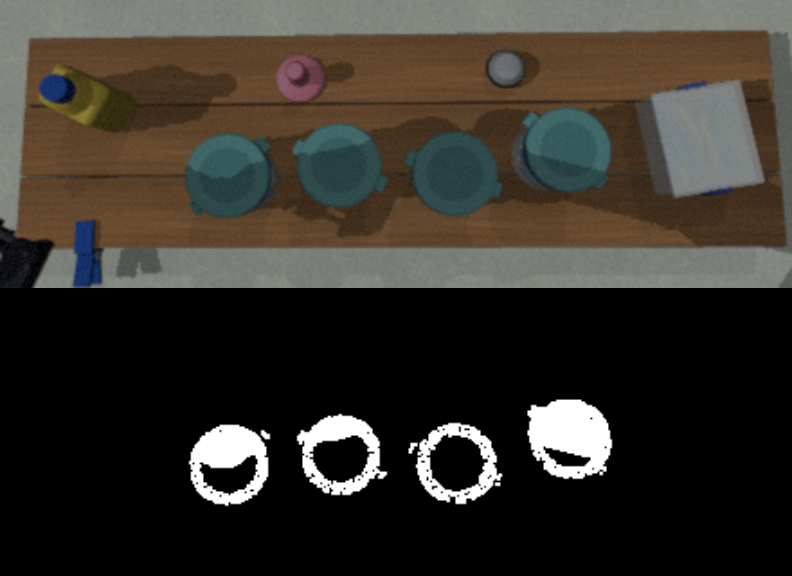

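Lid 2 now sits level and about 5 mm lower: its top edge in the crop went from row 113 to 118, while the other three lids did not move. The bystanders are all in place and the arm is clear.

```bash
python3 -m pendant '[{"tx":0,"ty":0,"tz":0,"spin":0,"claw":0},{"tx":0,"ty":0,"tz":0,"spin":0,"claw":0},{"tx":0,"ty":0,"tz":0,"spin":0,"claw":0}]'; python3 -c "
from workcell import robot
print(robot.finish_job())"
```

```text
time_s: 13.32
tool_pos: [476.1, 413.6, 254.1]
orientation: [0.217, 0.976, -0.0, 0.0]
wrist_force: [-0.1, 0.1, -0.2]
finger_gap: 0.6
the job is handed in; nothing more can be done
None
```

The loose lid was on the second canister from the +y (bottle) end, and it is now pressed home and level. I handed the job in at 13.3 s; no verdict is reported.

- **Finding it:** this was the first lid I tried. Pressed on its near rim, it rocked at about 2 N and reached its stop at about 7 N. The side camera showed it tilted. I did not press the other three lids, since only one was loose.
- **Seating it:** pressing the centre, it slid down about 5 mm at 9–10 N. The force then rose about 6 N per mm, as the gasket should, up to 19.5 N (limit 30 N).
- **Last checks:** the final pictures show the lid level and about 5 mm lower. The canisters, other lids and shelf items stand where they were, and the arm is clear, reading about 0 N. I did not press the rim again afterwards.
- **What disagreed:**
    - **Fingertip height:** contact came about 22 mm lower in TCP height than the stated 19 mm fingertip offset implied. The side camera agreed that the tips sat higher than stated, so I came down in small steps watching the force.
    - **Last position measurement:** the final lid measurement by colour in the top view was thrown off by the arm's shadow. I relied on comparing the pictures instead.

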